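Find the worn anti-vibration mount

ROBOT

A 6-joint arm with a two-finger parallel gripper is mounted at the origin on a cart in front of the work surface, level with it; the furniture and walls round the work are solid. World frame = base frame: x ahead of the robot, y to its left, z up, the work surface at z = 0. Lengths are in m, angles in degrees, forces in N, time in s.
With the tool pointing down it reaches from about 0.3 to 0.75 m from the base axis. Payload 8.5 kg.
Tool frame: the origin (TCP) lies at the very end of the fingers, on their centre line; the grasp point (between the pads) lies 19 mm behind it; z points along the fingers, y is the line along which they close (so a half turn about z gives the same grasp; the last joint's range is limited). The gripper opens to 85 mm and grips with 20 to 120 N. Pads are 22 mm wide; open, the fingers measure 114 mm over their backs; the gripper's body (76 mm by 85 mm) begins 54 mm behind the grasp point. The pads swing forward as they close: fully open they stand 13 mm farther back than shut.
Start: joints at [-86.763, 21.807, 74.336, -0, 83.858, -12.336], TCP at [0.148, -0.53, 0.231] pointing down, gripper open.
Joint ranges: [-178.18, 178.18], [-50.72, 133.34], [12.68, 142.11], [-81.47, 261.47], [9.98, 163.14], [-165.26, 165.26]. Speed limits (degrees/s): [136.94, 136.94, 180, 180, 180, 180].

INTERFACE

Orientations are given as a 3x3 rotation matrix whose columns are the frame's x, y, z axes.
In Python, from rig import env gives the robot as it stands.
- The arm moves only by the tool move_arm, never from a script. Its argument "plan" is a list of rows, each a list of 7 numbers: the turn, a rotation vector about the tool's x, y, z in degrees, then the shift along the tool's x, y, z in cm, then the gripper command: -1 is shut, 1 is fully open, values between are in proportion. In form: [[ax, ay, az, tx, ty, tz, jaw], ...]. A call has 1 to 5 rows; each row is the pose to reach, as a shift and turn from the pose commanded when the call began, along the tool's axes at that moment; what a row does not reach only later rows make up. A row lasts 1/10 s, in which the tool goes at most 50 mm and 8.59 degrees, less where a joint would pass 70% of its speed; a pose out of reach is approached as far as the arm can. A call with a gripper value outside its range is refused whole. The fingers move at their own pace and stop on an object; "squeeze" is the grip in N (left out, the last holds). Time passes only in rows, so rows that repeat a pose let the fingers close. It gives the time, the measured TCP pose, the force, the opening and the grip force at its end, in the units of the state.
- env.observe(): the state, without advancing time (a new reading comes with each control period).
- env.get_image(name): name is "scene" or "top"; returns a dict with "color" (400x640x3 uint8, red, green, blue), "fov_y" (degrees; the focal length in pixels is half the picture's height over the tangent of half this angle, whatever the lens; pixels are square), "cx", "cy" (the principal point, pixels), "R" (3x3) and "t" (3): a world point X has camera coordinates R X + t. Camera axes: x right, y down, z forward; pixel columns grow to the right and rows downward; lengths in m; the calibration is good to about 2 mm. A picture is of the moment at which its call begins. There is no depth.
- env.close_job(): hands the job in; it is judged then, once.
Trained networks look in a picture, given as the dict that the camera call returned (one of the last four; its "shot" number tells which), for a name from the list of things; names that differ only in an ending like _2 or _b are one class to them, and where a whole thing is asked for, a point or a joint stands for the part that bears it (a point fixed in the world has none). Each returns a list of dicts, best first, with "conf" (0 to 1); they miss things now and then, are a little off and sometimes report something else, mostly with a low value. They report only what shows in the picture. A call takes as long as a camera call.
- env.outline_of(target, picture): "mask" (400x640 bool, what is visible of it) and "bbox" ([centre column, centre row, width, height] in pixels, round what is visible of it).
- env.tip_of(target, picture): "pixel" ([column, row] in pixels: a listed point, or the origin of a listed thing).
The state is a dict: "time_s": time; "q": joint angles; "qvel": joint speeds; "joint_efforts": joint torques, N m; "position": TCP position; "tool_rot": TCP orientation; "ft_force": force on the tool from outside, world axes, zero at the start; "wrist_torque": the same for the moment, N m; "grip_width": finger opening in m; "gripper_force": force on a finger pad.
Only numpy, scipy, OpenCV 4.12 (cv2) and the standard library are available. Lean on these libraries where they do the work, as an engineer would, in place of code of your own. Each camera call takes 0.05 s, during which the arm holds its last target. There are 200 camera calls.

TASK

Three anti-vibration mounts stand on the bench and one has gone soft: press the black pad of each one down a few millimetres to feel which gives most easily, and only after trying all three push the red tag of the softest one fully down. Leave the other two tags up, let all the pads spring back, and do not shift the loose things lying around.

Things in the scene. Friction and masses are not known exactly. Their poses are not given: they have to be found in the camera images.
- mount_1: One of three identical-looking anti-vibration mounts fixed to the bench: grey base plate 160 x 70 x 10 mm, with a round black sprung pad at +x and a red tag at -x. Origin: centre of the plate's underside; x along the plate from tag to pad, z up. The pad's axis is at x = +35 mm, the tag's at x = -50 mm (both y = 0). Places and yaw differ each time, and neither number nor look tells its stiffness.
- pad_1_top (a point): Centre of the flat top of the round black rubber pad (44 mm across) of mount_1; 74 mm above the bench when free. Goes down with the pad.
- pad_1 (a joint): How far the pad of mount_1 is pressed down, m: 0 free, 0.015 at its stop. It springs back when let go. Force is about 0.5 N plus stiffness times travel (and 0.5 N for the bead): the softest mount has about 0.4 N/mm, the others 1.0 N/mm or more.
- bead_1 (a joint): Travel gauge of mount_1: an orange bead (13 mm) on a thin rod beside the pad (28 mm to the plate's +y), pushed down by the pad and staying at the deepest travel reached. Value in m, 0 at the start; reads the greatest pad travel so far.
- tag_1_top (a point): Centre of the top face (12 mm along the plate x 28 mm across it) of the red tag of mount_1; 62 mm above the bench when up, 44 mm when down, 4 mm proud of its black housing (26 x 40 mm, top at 40 mm).
- mount_2: One of three identical-looking anti-vibration mounts fixed to the bench: grey base plate 160 x 70 x 10 mm, with a round black sprung pad at +x and a red tag at -x. Origin: centre of the plate's underside; x along the plate from tag to pad, z up. The pad's axis is at x = +35 mm, the tag's at x = -50 mm (both y = 0). Places and yaw differ each time, and neither number nor look tells its stiffness.
- pad_2_top (a point): Centre of the flat top of the round black rubber pad (44 mm across) of mount_2; 74 mm above the bench when free. Goes down with the pad.
- pad_2 (a joint): How far the pad of mount_2 is pressed down, m: 0 free, 0.015 at its stop. It springs back when let go. Force is about 0.5 N plus stiffness times travel (and 0.5 N for the bead): the softest mount has about 0.4 N/mm, the others 1.0 N/mm or more.
- bead_2 (a joint): Travel gauge of mount_2: an orange bead (13 mm) on a thin rod beside the pad (28 mm to the plate's +y), pushed down by the pad and staying at the deepest travel reached. Value in m, 0 at the start; reads the greatest pad travel so far.
- tag_2_top (a point): Centre of the top face (12 mm along the plate x 28 mm across it) of the red tag of mount_2; 62 mm above the bench when up, 44 mm when down, 4 mm proud of its black housing (26 x 40 mm, top at 40 mm).
- mount_3: One of three identical-looking anti-vibration mounts fixed to the bench: grey base plate 160 x 70 x 10 mm, with a round black sprung pad at +x and a red tag at -x. Origin: centre of the plate's underside; x along the plate from tag to pad, z up. The pad's axis is at x = +35 mm, the tag's at x = -50 mm (both y = 0). Places and yaw differ each time, and neither number nor look tells its stiffness.
- pad_3_top (a point): Centre of the flat top of the round black rubber pad (44 mm across) of mount_3; 74 mm above the bench when free. Goes down with the pad.
- pad_3 (a joint): How far the pad of mount_3 is pressed down, m: 0 free, 0.015 at its stop. It springs back when let go. Force is about 0.5 N plus stiffness times travel (and 0.5 N for the bead): the softest mount has about 0.4 N/mm, the others 1.0 N/mm or more.
- bead_3 (a joint): Travel gauge of mount_3: an orange bead (13 mm) on a thin rod beside the pad (28 mm to the plate's +y), pushed down by the pad and staying at the deepest travel reached. Value in m, 0 at the start; reads the greatest pad travel so far.
- tag_3_top (a point): Centre of the top face (12 mm along the plate x 28 mm across it) of the red tag of mount_3; 62 mm above the bench when up, 44 mm when down, 4 mm proud of its black housing (26 x 40 mm, top at 40 mm).
- tag_soft (a joint): How far the red tag of whichever mount is softest is pushed down, m: 0 at the start (up), 0.018 fully down. It slides against about 2 N of friction and stays where it is left. Which of the three mounts that is, is not told: find it by pressing.
- tag_firm_a (a joint): How far the red tag of one of the two firmer mounts is pushed down, m: 0 at the start (up), 0.018 fully down. It slides against about 2 N of friction and stays where it is left. Which mount it belongs to is not told.
- tag_firm_b (a joint): How far the red tag of the other of the two firmer mounts is pushed down, m: 0 at the start (up), 0.018 fully down. It slides against about 2 N of friction and stays where it is left. Which mount it belongs to is not told.
- capacitor: Loose bystander: dark blue capacitor can, 35 mm across, 56 mm tall, standing upright; origin at the centre of its underside.
- tape_roll: Loose bystander: roll of black tape lying flat, 68 mm across, 19 mm tall; origin at the centre of its underside.
- plug: Loose bystander: grey and black round line plug lying down, 19 x 64 x 20 mm; origin near the front third of it, on the underside.

How it is judged (in metres and radians):
On the way, in this order (a step that is already met when the one before it is completed fails the run):
1. all three pads have been pressed at least 2 mm (the beads show it), with all tags still up (value of joint each of bead_1, bead_2, bead_3 above 0.002 m and value of joint each of tag_soft, tag_firm_a, tag_firm_b below 0.005 m), for 0.1 s.
2. the tag of the softest mount is down (value of joint tag_soft above 0.015 m), for 0.2 s.
At the end, for the whole second after the job is handed in: The softest mount's red tag is pushed down at least 15 of its 18 mm, the other two tags are less than 5 mm down, every pad has sprung back (within 2 mm) and the capacitor, the tape roll and the plug are within 20 mm of where they were (value of joint tag_soft above 0.015 m and value of joint each of tag_firm_a, tag_firm_b below 0.005 m and value of joint each of pad_1, pad_2, pad_3 below 0.002 m and distance of each of capacitor, tape_roll, plug from where it was at the start of the episode below 0.02 m); the robot touches nothing.
It fails at once if the tag of a mount that is not the softest is pushed down (5 mm or more) (value of joint any of tag_firm_a, tag_firm_b above 0.005 m).
It fails at once if a loose bystander is lifted, carried or shifted by more than 20 mm (distance of any of capacitor, tape_roll, plug from where it was at the start of the episode above 0.02 m).
It also fails if it takes over 48 s, if anything falls off the work surface, if the arm or the gripper's body presses on something with over 40 N, if the wrist force passes 120 N, or if a joint passes its speed limit or range.

## Working session

There is one attempt and no reset: what is moved stays moved. The work goes in short steps, Python scripts to look and compute and a tool call to move; the robot and the scene stay as the last step left them, time stands still between calls to the robot, and variables do not carry over. Pictures are saved under pics/ and viewed, at most 10 in all, crops included, and the job is handed in when it is done.

Besides the shell and the picture viewer there is one more tool, called after "Call:" by a JSON object that holds its "name" and its "arguments", one argument or row to a line. move_arm: Moves the arm, as the interface text tells. Its arguments: {"type":"object","properties":{"plan":{"type":"array"},"squeeze":{"type":"number"}},"required":["plan"]}

```bash
ls; mkdir -p pics
cat > h.py <<'E'
import numpy as np, cv2
from rig import env
def f(p): return 200/np.tan(np.radians(p["fov_y"])/2)
def ray(p,px,z):
    d=np.array([(px[0]-p["cx"])/f(p),(px[1]-p["cy"])/f(p),1]); R=np.array(p["R"]); t=np.array(p["t"])
    o=-R.T@t; d=R.T@d; return o+d*(z-o[2])/d[2]
def proj(p,X):
    c=np.array(p["R"])@X+np.array(p["t"]); return c[:2]/c[2]*f(p)+[p["cx"],p["cy"]]
E
python3 - <<'E'
from h import *
np.set_printoptions(precision=3,suppress=True)
for n in ["top","scene"]:
    p=env.get_image(n); cv2.imwrite(f"pics/{n}0.png",p["color"][...,::-1])
    print(n,"cam",-np.array(p["R"]).T@np.array(p["t"]))
    for t,z in [("pad_1_top",.074),("tag_1_top",.062),("mount_1",0),("bead_1",.07),("capacitor",0),("tape_roll",0),("plug",0)]:
        for d in env.tip_of(t,p)[:5]: print(t,round(d["conf"],2),np.array(d["pixel"]),ray(p,d["pixel"],z))
s=env.observe(); print(s["time_s"],s["position"],s["tool_rot"],s["ft_force"],s["grip_width"])
E
```

```text
pics
top cam [ 0.5   -0.27   0.933]
pad_1_top 0.56 [374.8 209.4] [ 0.539 -0.373  0.074]
pad_1_top 0.16 [290.6 208.9] [ 0.544 -0.2    0.074]
tag_1_top 0.59 [371.  252.8] [ 0.45  -0.363  0.062]
mount_1 0.67 [294.7 210.5] [ 0.544 -0.203  0.   ]
mount_1 0.64 [231.9 214. ] [ 0.54  -0.064  0.   ]Traceback (most recent call last):
  File "<stdin>", line 7, in <module>
ValueError: it knows: capacitor, mount, pad_1_top, pad_2_top, pad_3_top, plug, tag_1_top, tag_2_top, tag_3_top, tape_roll
```

Run:
```python
from h import *
np.set_printoptions(precision=3,suppress=True)
for n in ["scene","top"]:
    p=env.get_image(n); cv2.imwrite(f"pics/{n}1.png",p["color"][...,::-1])
    print(n,"cam",-np.array(p["R"]).T@np.array(p["t"]))
    for t,z in [("pad_1_top",.074),("tag_1_top",.062),("mount_1",0),("capacitor",0),("tape_roll",0),("plug",0)]:
        for d in env.tip_of(t,p)[:5]: print(t,round(d["conf"],2),np.array(d["pixel"]),ray(p,d["pixel"],z))
s=env.observe(); print(s["time_s"],s["position"],s["tool_rot"],s["ft_force"],s["grip_width"])
```

```text
scene cam [0.03  0.404 0.693]
pad_1_top 0.86 [363.5 186.3] [ 0.542 -0.374  0.074]
tag_1_top 0.59 [394.9 203.6] [ 0.457 -0.373  0.062]
mount_1 0.83 [313.7 249.9] [ 0.55  -0.198  0.   ]
mount_1 0.82 [377.2 218.9] [ 0.5   -0.372  0.   ]
mount_1 0.65 [274.5 286.4] [ 0.544 -0.066  0.   ]
capacitor 0.71 [232.6 232.6] [ 0.737 -0.134  0.   ]
tape_roll 0.65 [275.8 206.1] [ 0.727 -0.269  0.   ]
top cam [ 0.5   -0.27   0.933]
pad_1_top 0.63 [374.9 209.6] [ 0.538 -0.373  0.074]
tag_1_top 0.66 [370.8 251.8] [ 0.452 -0.363  0.062]
mount_1 0.84 [366.2 228.3] [ 0.501 -0.361  0.   ]
mount_1 0.77 [228.4 213.8] [ 0.541 -0.056  0.   ]
mount_1 0.57 [294.  208.6] [ 0.548 -0.202  0.   ]
mount_1 0.43 [323.2 125.6] [ 0.735 -0.272  0.   ]
capacitor 0.8 [263.2 131.3] [ 0.725 -0.136  0.   ]
capacitor 0.41 [364.8 227.4] [ 0.503 -0.358  0.   ]
tape_roll 0.67 [319.7 130.2] [ 0.725 -0.264  0.   ]
plug 0.46 [261. 132.] [ 0.724 -0.131  0.   ]
0.9 [ 0.148 -0.53   0.231] [[ 0.963  0.268 -0.   ]
 [ 0.268 -0.963  0.   ]
 [-0.    -0.    -1.   ]] [-0.109 -0.538 -0.321] 0.08545931626306104
```

View pics/top0.png

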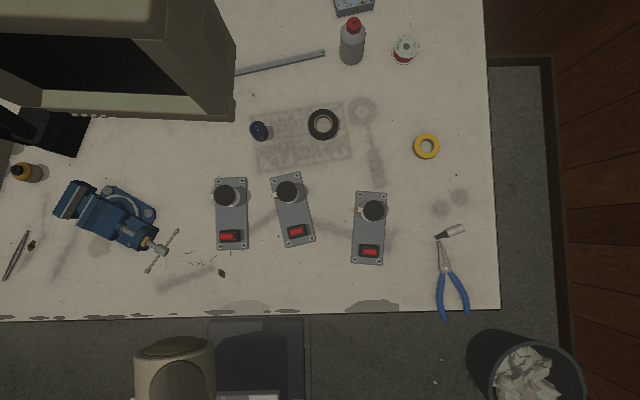

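View pics/scene1.png

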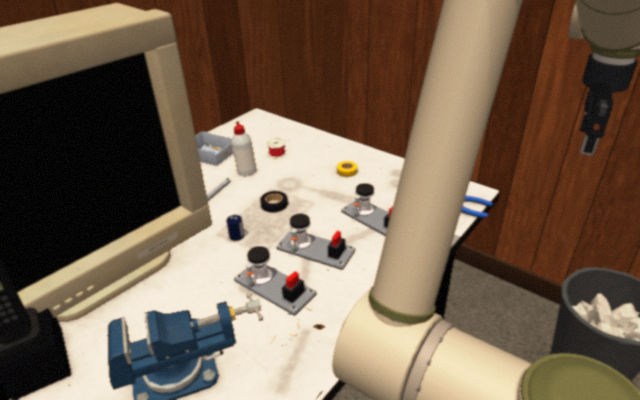

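The top view shows the pads at about (226,195), (287,191) and (373,210), with the tags at (231,237), (296,232) and (370,252). The plug is at (453,230), far from the mounts. In the scene view all the tags are up and the vise is left of the left mount. Next I'll refine the positions by colour.

```bash
cat >> h.py <<'E'
def blobs(p,m,z,amin,amax):
    n,l,s,c=cv2.connectedComponentsWithStats(m.astype(np.uint8)); out=[]
    for i in range(1,n):
        if amin<s[i,4]<amax and 200<c[i,0]<400 and 160<c[i,1]<280: out.append((c[i],s[i,2:5],ray(p,c[i],z)))
    return sorted(out,key=lambda o:o[0][0])
E
python3 - <<'E'
from h import *
np.set_printoptions(precision=4,suppress=True)
p=env.get_image("top"); c=p["color"].astype(int); hsv=cv2.cvtColor(p["color"],cv2.COLOR_RGB2HSV).astype(int)
red=(c[...,0]>120)&(c[...,1]<70)&(c[...,2]<80)
T=blobs(p,red,.062,40,400)
dk=cv2.morphologyEx((c.max(2)<62).astype(np.uint8),cv2.MORPH_OPEN,np.ones((5,5)))
P=blobs(p,dk,.074,150,900)
for o in T: print("tag",*o)
for o in P: print("pad",*o)
for q in T:
    o=min(P,key=lambda o:abs(o[0][0]-q[0][0])); d=o[2]-q[2]; print(np.hypot(*d[:2]),np.degrees(np.arctan2(d[1],d[0])))
x=p["color"][160:280,200:400,::-1]; x=cv2.resize(x,None,fx=4,fy=4,interpolation=cv2.INTER_CUBIC); cv2.imwrite("pics/crop1.png",x)
E
```

```text
tag [225.5932 236.0339] [12  5 59] [ 0.492 -0.064  0.062]
tag [295.8276 231.1034] [13  7 58] [ 0.4984 -0.2094  0.062 ]
tag [369.5714 251.5   ] [12  6 56] [ 0.4526 -0.3606  0.062 ]
pad [224.0429 194.8657] [ 21  21 350] [ 0.5765 -0.064   0.074 ]
pad [286.3588 191.0647] [ 20  21 340] [ 0.5811 -0.1923  0.074 ]
pad [373.5369 210.3599] [ 20  20 339] [ 0.5367 -0.3704  0.074 ]
0.0844793480283347 -0.06008590811941262
0.08437106153261725 11.656544799828081
0.08468685501243493 -6.6403488188515505
```

View pics/crop1.png

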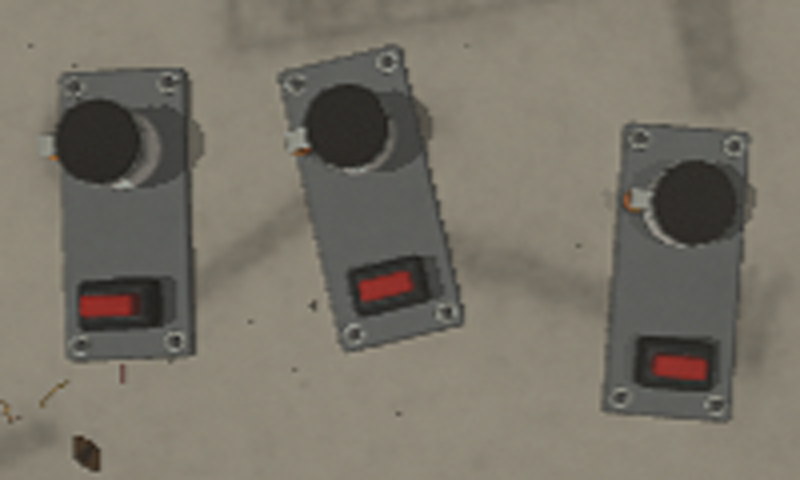

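Tag-to-pad spacing comes out at 84.5 mm against the given 85 mm, and all three mounts agree. I'll start with the right-hand mount (C).

Call:
{"name": "move_arm", "arguments": {
  "plan": [
    [0,0,15.6,41.75,-5.0,8,-1],
    [0,0,15.6,41.75,-5.0,8,-1],
    [0,0,15.6,41.75,-5.0,8,-1],
    [0,0,15.6,41.75,-5.0,8,-1],
    [0,0,15.6,41.75,-5.0,8,-1]
  ],
  "squeeze": 20
}}

```text
time_s: 1.45
position: [0.3723, -0.437, 0.1852]
tool_rot: [[1.0, -0.001, 0.0], [-0.001, -1.0, -0.0], [0.0, 0.0, -1.0]]
ft_force: [-0.8, 0.2, 0.1]
grip_width: 0.0124
gripper_force: 0.0
```

```bash
cat > go.py <<'E'
import sys
from h import *
np.set_printoptions(precision=3,suppress=True)
s=env.observe(); R=np.array(s["tool_rot"]); t=np.array([float(v) for v in sys.argv[1:4]])
from scipy.spatial.transform import Rotation as Q
g=np.array([[1,0,0],[0,-1,0],[0,0,-1.]])
print(s["time_s"],s["position"],"F",np.array(s["ft_force"]),"turn",Q.from_matrix(R.T@g).as_rotvec(degrees=True),"shift cm",100*R.T@(t-s["position"]),s["grip_width"])
E
python3 go.py .537 -.3705 .10
```

```text
1.45 [ 0.372 -0.437  0.185] F [-0.844  0.248  0.134] turn [ 0.021 -0.009 -0.037] shift cm [16.467 -6.667  8.525] 0.012427985468806291
```

Call:
{"name": "move_arm", "arguments": {
  "plan": [
    [0,0,0,16.5,-6.7,8.5,-1],
    [0,0,0,16.5,-6.7,8.5,-1],
    [0,0,0,16.5,-6.7,8.5,-1],
    [0,0,0,16.5,-6.7,8.5,-1],
    [0,0,0,16.5,-6.7,8.5,-1]
  ]
}}

```text
time_s: 1.95
position: [0.5385, -0.3674, 0.0968]
tool_rot: [[1.0, 0.004, -0.003], [0.004, -1.0, 0.004], [-0.003, -0.004, -1.0]]
ft_force: [-1.4, 0.4, -0.2]
grip_width: 0.0003
gripper_force: 0.0
```

```bash
python3 go.py .537 -.3705 .10
```

```text
1.95 [ 0.539 -0.367  0.097] F [-1.399  0.413 -0.227] turn [-0.235  0.155  0.257] shift cm [-0.155  0.307 -0.32 ] 0.0002750334069411027
```

Call:
{"name": "move_arm", "arguments": {
  "plan": [
    [0,0,0,0,0.2,1.0,-1],
    [0,0,0,0,0.2,1.7,-1],
    [0,0,0,0,0.2,1.7,-1],
    [0,0,0,0,0.2,1.7,-1],
    [0,0,0,0,0.2,1.7,-1]
  ]
}}

```text
time_s: 2.45
position: [0.5353, -0.3737, 0.0842]
tool_rot: [[1.0, -0.001, 0.001], [-0.001, -1.0, -0.001], [0.001, 0.001, -1.0]]
ft_force: [-0.8, -0.5, 0.2]
grip_width: 0.0
gripper_force: 0.0
```

Call:
{"name": "move_arm", "arguments": {
  "plan": [
    [0,0,0,0,0,0.4,-1],
    [0,0,0,0,0,0.8,-1],
    [0,0,0,0,0,0.8,-1],
    [0,0,0,0,0,0.8,-1],
    [0,0,0,0,0,0.8,-1]
  ]
}}

```text
time_s: 2.95
position: [0.5356, -0.3731, 0.0755]
tool_rot: [[1.0, -0.0, 0.0], [-0.0, -1.0, -0.0], [0.0, 0.0, -1.0]]
ft_force: [0.6, 0.4, -1.4]
grip_width: -0.0
gripper_force: 0.0
```

Call:
{"name": "move_arm", "arguments": {
  "plan": [
    [0,0,0,0,0,0.4,-1],
    [0,0,0,0,0,0.8,-1],
    [0,0,0,0,0,0.8,-1],
    [0,0,0,0,0,0.8,-1],
    [0,0,0,0,0,0.8,-1]
  ]
}}

```text
time_s: 3.45
position: [0.5359, -0.3734, 0.0686]
tool_rot: [[1.0, -0.0, 0.001], [-0.0, -1.0, -0.001], [0.001, 0.001, -1.0]]
ft_force: [-1.2, 2.9, 8.9]
grip_width: 0.0002
gripper_force: 4.4
```

```bash
cat > rd.py <<'E'
from h import *
np.set_printoptions(precision=3,suppress=True)
for i in range(4):
    s=env.observe(); print(s["time_s"],s["position"],np.array(s["ft_force"]))
    p=env.get_image("top")
E
python3 rd.py
```

```text
3.45 [ 0.536 -0.373  0.069] [-1.196  2.875  8.942]
3.5 [ 0.536 -0.373  0.069] [-0.696  1.977  9.251]
3.55 [ 0.536 -0.373  0.069] [-1.017  1.978  8.321]
3.6 [ 0.536 -0.373  0.069] [-1.388  1.019  9.58 ]
```

C needs about 9 N at 5.4 mm, so it is firm. Next is the middle mount (B).

Call:
{"name": "move_arm", "arguments": {
  "plan": [
    [0,0,0,0,0,-4.0,-1],
    [0,0,0,4.5,-18.1,-4.0,-1],
    [0,0,0,4.5,-18.1,-4.0,-1],
    [0,0,0,4.5,-18.1,-4.0,-1],
    [0,0,0,4.5,-18.1,-4.0,-1]
  ]
}}

```text
time_s: 4.15
position: [0.5809, -0.1892, 0.1073]
tool_rot: [[1.0, 0.001, -0.0], [0.001, -1.0, 0.001], [-0.0, -0.001, -1.0]]
ft_force: [-0.6, 0.1, 0.0]
grip_width: 0.0002
gripper_force: 0.0
```

```bash
python3 - <<'E'
from h import *
for i in range(3): env.get_image("top")
E
python3 go.py .581 -.1925 .078
```

```text
4.3 [ 0.581 -0.19   0.107] F [0.461 0.404 0.745] turn [-0.008  0.016  0.166] shift cm [-0.002  0.236  2.933] 0.000362029072634862
```

Call:
{"name": "move_arm", "arguments": {
  "plan": [
    [0,0,0,0,0.2,1.5,-1],
    [0,0,0,0,0.2,2.9,-1],
    [0,0,0,0,0.2,3.3,-1],
    [0,0,0,0,0.2,3.85,-1],
    [0,0,0,0,0.2,3.85,-1]
  ]
}}

```text
time_s: 4.8
position: [0.5806, -0.195, 0.0689]
tool_rot: [[1.0, -0.001, -0.0], [-0.001, -1.0, -0.001], [-0.0, 0.001, -1.0]]
ft_force: [-1.4, -0.6, 2.5]
grip_width: -0.0
gripper_force: 1.3
```

```bash
python3 rd.py
```

```text
4.8 [ 0.581 -0.195  0.069] [-1.376 -0.637  2.475]
4.85 [ 0.581 -0.195  0.069] [-1.61  -0.171  2.505]
4.9 [ 0.581 -0.195  0.07 ] [-0.731 -1.042  2.482]
4.95 [ 0.581 -0.195  0.07 ] [-0.042 -1.071  1.943]
```

B gives only about 2.4 N, so it is probably the soft one. Mount A (left) still has to be pressed.

Call:
{"name": "move_arm", "arguments": {
  "plan": [
    [0,0,0,0,0,-3.8,-1],
    [0,0,0,-0.4,-13.1,-3.8,-1],
    [0,0,0,-0.4,-13.1,-3.8,-1],
    [0,0,0,-0.4,-13.1,-3.8,-1],
    [0,0,0,-0.4,-13.1,-3.8,-1]
  ]
}}

```text
time_s: 5.5
position: [0.5764, -0.0591, 0.1073]
tool_rot: [[1.0, 0.004, -0.0], [0.004, -1.0, 0.001], [-0.0, -0.001, -1.0]]
ft_force: [-0.4, 0.8, -0.6]
grip_width: 0.0
gripper_force: 0.0
```

```bash
python3 - <<'E'
from h import *
for i in range(3): env.get_image("top")
E
python3 go.py .5765 -.064 .078
```

```text
5.65 [ 0.577 -0.063  0.107] F [-0.062 -0.213 -0.498] turn [ 0.013 -0.031 -0.021] shift cm [-0.05  0.05  2.91] -0.00020402286153372554
```

Call:
{"name": "move_arm", "arguments": {
  "plan": [
    [0,0,0,0,0,1.5,-1],
    [0,0,0,0,0,2.9,-1],
    [0,0,0,0,0,3.3,-1],
    [0,0,0,0,0,3.85,-1],
    [0,0,0,0,0,3.85,-1]
  ]
}}

```text
time_s: 6.15
position: [0.5767, -0.0642, 0.0687]
tool_rot: [[1.0, -0.001, -0.0], [-0.001, -1.0, -0.001], [-0.0, 0.001, -1.0]]
ft_force: [-3.2, -3.4, 5.5]
grip_width: -0.0
gripper_force: 2.9
```

```bash
python3 rd.py
```

```text
6.15 [ 0.577 -0.064  0.069] [-3.191 -3.378  5.529]
6.2 [ 0.577 -0.064  0.069] [-4.157 -2.281  6.117]
6.25 [ 0.577 -0.064  0.069] [-2.874 -1.583  5.035]
6.3 [ 0.577 -0.064  0.069] [-2.488 -2.635  5.135]
```

A needs about 5.4 N at 5.3 mm, C about 9 N and B about 2.4 N. B is clearly the softest, so I'll go to B's tag at (0.498, -0.2095).

Call:
{"name": "move_arm", "arguments": {
  "plan": [
    [0,0,0,0,0,-4.0,-1],
    [0,0,-6,-7.9,14.5,-4.0,-1],
    [0,0,-11.7,-7.9,14.5,-4.0,-1],
    [0,0,-11.7,-7.9,14.5,-4.0,-1],
    [0,0,-11.7,-7.9,14.5,-4.0,-1]
  ]
}}

```text
time_s: 6.85
position: [0.4962, -0.2118, 0.109]
tool_rot: [[0.98, 0.198, 0.001], [0.198, -0.98, -0.001], [0.001, 0.001, -1.0]]
ft_force: [0.4, 1.4, 1.1]
grip_width: -0.0001
gripper_force: 0.0
```

```bash
python3 - <<'E'
from h import *
for i in range(3): p=env.get_image("top")
p=env.get_image("scene"); cv2.imwrite("pics/s2.png",cv2.resize(p["color"][150:330,200:440,::-1],None,fx=3,fy=3))
E
python3 go.py .498 -.2095 .066
```

```text
7.05 [ 0.498 -0.208  0.109] F [ 0.047  0.212 -0.281] turn [-0.002 -0.041 11.638] shift cm [-0.043  0.163  4.269] 1.240187515086564e-05
```

View pics/s2.png

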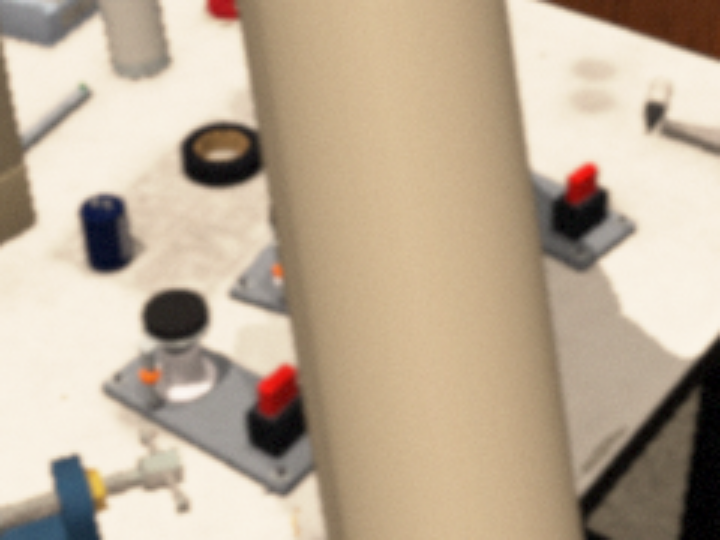

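In the scene view the arm hides mount B. The tags on A (crop 275,390) and C (580,185) are up, and the capacitor and tape are undisturbed. Pressing B's tag.

Call:
{"name": "move_arm", "arguments": {
  "plan": [
    [0,0,0,0,0.1,2.2,-1],
    [0,0,0,0,0.1,4.2,-1],
    [0,0,0,0,0.1,5.2,-1],
    [0,0,0,0,0.1,6.2,-1],
    [0,0,0,0,0.1,6.5,-1]
  ]
}}

```text
time_s: 7.55
position: [0.4984, -0.2082, 0.0438]
tool_rot: [[0.979, 0.203, 0.0], [0.203, -0.979, 0.001], [0.0, -0.001, -1.0]]
ft_force: [-6.3, 6.2, 28.2]
grip_width: 0.0
gripper_force: 13.6
```

```bash
python3 rd.py
```

```text
7.55 [ 0.498 -0.208  0.044] [-6.302  6.167 28.215]
7.6 [ 0.498 -0.208  0.044] [0.165 0.665 1.422]
7.65 [ 0.498 -0.209  0.044] [0.    2.02  2.881]
7.7 [ 0.498 -0.209  0.044] [0.09  4.026 3.204]
```

Fully down at z = 44 mm. Lifting off and backing away to look.

Call:
{"name": "move_arm", "arguments": {
  "plan": [
    [0,0,0,0,0,-4,-1],
    [0,0,0,0,0,-9,-1],
    [0,0,0,-6,6,-14,-1],
    [0,0,0,-12,20,-16,-1],
    [0,0,0,-14,25,-16,-1]
  ]
}}

```text
time_s: 8.25
position: [0.4479, -0.3409, 0.1804]
tool_rot: [[0.979, 0.204, 0.002], [0.204, -0.979, -0.002], [0.001, 0.003, -1.0]]
ft_force: [-0.0, -0.9, -0.4]
grip_width: -0.0002
gripper_force: 0.0
```

Call:
{"name": "move_arm", "arguments": {
  "plan": [
    [0,0,0,-4,5,0,-1],
    [0,0,0,-8,10,0,-1],
    [0,0,0,-8,10,0,-1],
    [0,0,0,-8,10,0,-1],
    [0,0,0,-8,10,0,-1]
  ]
}}

```text
time_s: 8.75
position: [0.3901, -0.4537, 0.1784]
tool_rot: [[0.98, 0.201, -0.0], [0.201, -0.98, 0.0], [0.0, -0.0, -1.0]]
ft_force: [0.0, 0.8, -0.1]
grip_width: 0.0
gripper_force: 0.0
```

Run:
```python
from h import *
p=env.get_image("top"); a=cv2.resize(p["color"][110:270,200:400,::-1],(700,560),interpolation=cv2.INTER_CUBIC)
cv2.imwrite("pics/t3.png",a)
p=env.get_image("scene"); cv2.imwrite("pics/s3.png",cv2.resize(p["color"][150:330,200:440,::-1],None,fx=3,fy=3))
```

```text
(no output)
```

View pics/s3.png

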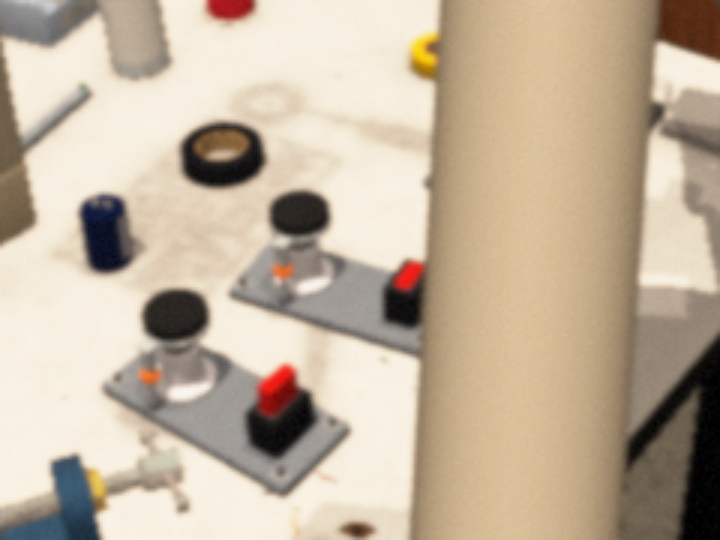

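View pics/t3.png

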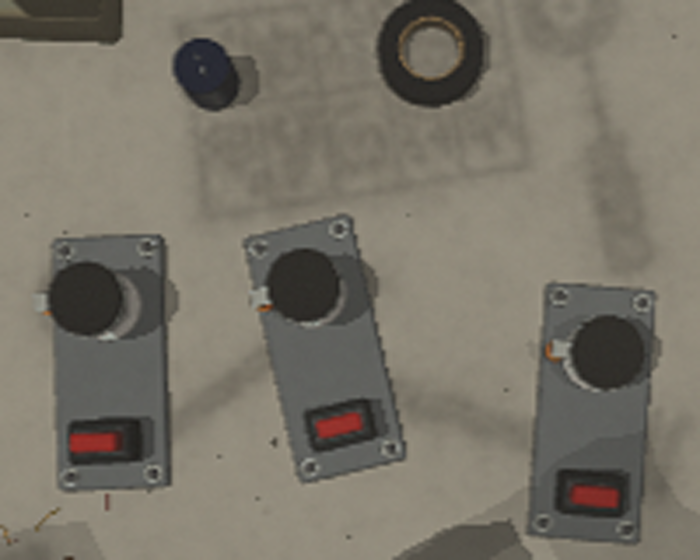

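The middle mount's tag is down (crop 410,275) and A's is still up. All pads have sprung back, the bystanders are in place and the arm is clear.

```bash
python3 -c "
from rig import env
print(env.close_job())"
```

```text
the job is handed in; nothing more can be done
None
```

I pressed all three pads and the middle mount was softest (about 2.4 N at roughly 4.5–5 mm, against about 5.4 N and 9 N), so I pushed only its red tag fully down and handed the job in at about 9 s; no verdict came back.

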